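Shut and bolt the dish case

TASK

Push the open lid of the grey dish case fully shut with the fingertips, then push the upright tab of the bolt on its front to the right until the bolt is fully home. Only push: do not lift the case or shove it along the bench, and leave the dishes in it and the things round it where they are. Finish with the hand clear of everything.

Things in the scene. Friction and masses are not known exactly. Their poses are not given: they have to be found in the camera images.
- case: Grey open-topped case that stands loose on the worktop, 150 mm deep (its x) by 220 mm wide (its y) by 72 mm high, 5 mm walls, 1.5 to 2.4 kg. Origin: centre of its underside; x points away from the robot at yaw 0 (front face at x = -75 mm), y to its left, z up. It holds two culture dishes; a white lid is hinged along its far rim, a steel slide bolt sits on its front face.
- lid (a joint): Hinge angle of the lid (rad): 0 = shut, lying on the rim; about 1.57 = upright. The lid is a plate 157 mm long from hinge to free edge, 226 mm wide and 6 mm thick (outer face 8 mm from the hinge axis; when shut its top lies 80 mm above the worktop). Its stiff hinge keeps it where it is left; about 2 N at the free edge moves it.
- lid_hinge (a point): Middle of the lid's hinge axis, in the case's frame at x = +77, y = 0, z = 72 mm; the axis runs along the case's y.
- lid_edge (a point): Middle of the lid's free edge, half-way through its thickness. A small steel loop hangs from this edge, 52 mm to the right of the middle.
- bolt (a joint): Travel of the slide bolt (m): 0 = fully back (left), 0.034 = fully home at its stop, through the loop that hangs from the shut lid. It slides to the case's right (its -y) with about 1.2 N of friction and stays where it is left.
- bolt_tab (a point): Centre of the upper part of the bolt's upright steel tab, 99 mm above the worktop: the tab is 16 mm (case x) by 12 mm (case y), its top is 108 mm above the worktop, 28 mm above the shut lid, and it stands just in front of the lid's edge (in the case's frame at x = -95 mm, y = 32 mm less the bolt's travel).
- dish_0: Culture dish with its lid on, 58 mm across and 14 mm high, lying on the floor of the case, the left one. Origin: centre of its underside. To be left alone.
- dish_1: Culture dish with its lid on, 58 mm across and 14 mm high, lying on the floor of the case, the right one. Origin: centre of its underside. To be left alone.
- reagent_1: Bystander: small plastic bottle with a white cap, beside the right end of the case. Origin: centre of its underside. To be left alone.
- sample_cup: Bystander: thin clear cup, 64 mm across and 71 mm high, behind the case. Origin: centre of its underside. To be left alone.
- tape_roll: Bystander: roll of tape lying flat, 73 mm across, front right. Origin: centre of its underside. To be left alone.
- marker_black: Bystander: marker pen lying near the front edge of the worktop, 128 mm long. Origin: centre of its underside. To be left alone.
- forceps: Bystander: steel forceps lying in front of the sink, 134 mm long. Origin: centre of its underside. To be left alone.

How it is judged:
On the way, in this order (a step that is already met when the one before it is completed fails the run):
1. the lid is pushed fully shut while the bolt is still back (value of joint lid below 0.03 rad and value of joint bolt below 0.016 m), for 0.2 s.
2. the bolt is pushed fully home with the lid shut (value of joint lid below 0.03 rad and value of joint bolt above 0.03 m), for 0.2 s.
At the end, for the whole second after the job is handed in: The lid is shut (within 0.03 rad, about 5 mm at its edge), the bolt is home (within 4 mm of its stop), and the case stands flat and still on the worktop (all of step 2 and linear speed of case below 0.01 m/s and angle between case's own z axis and vertical below 0.03 rad); the robot touches nothing.
It fails at once if the case is lifted or tipped (over 10 mm or 0.1 rad) (height (world z) of case above 0.01 m or angle between case's own z axis and vertical above 0.1 rad).
It fails at once if the case is shoved more than 30 mm (distance of case from where it was at the start of the episode above 0.03 m).
It fails at once if a dish in the case is moved more than 40 mm or lifted (distance of any of dish_0, dish_1 from where it was at the start of the episode above 0.04 m or height (world z) of any of dish_0, dish_1 above 0.035 m).
It fails at once if a bystander is moved or lifted more than 20 mm (distance of any of reagent_1, sample_cup, tape_roll, marker_black, forceps from where it was at the start of the episode above 0.02 m).
It also fails if it takes over 54 s, if anything falls off the work surface, if the arm or the gripper's body presses on something with over 40 N, if the wrist force passes 120 N, or if a joint passes its speed limit or range.

ROBOT

A 6-joint arm with a two-finger parallel gripper is mounted at the origin on a cart in front of the work surface, level with it; the furniture and walls round the work are solid. World frame = base frame: x ahead of the robot, y to its left, z up, the work surface at z = 0. Lengths are in m, angles in rad, forces in N, time in s.
With the tool pointing down it reaches from about 0.425 to 0.95 m from the base axis. Payload 3.5 kg.
Tool frame: the origin (TCP) lies midway between the tips of the shut fingers; the grasp point (between the pads) lies 19 mm behind it; x points along the fingers, y is the direction in which the jaws open and shut, and the axes are right-handed (so a half turn about x gives the same grasp; the last joint's range is limited). The gripper opens to 85 mm and grips with 20 to 120 N. Pads are 22 mm wide; open, the fingers measure 114 mm over their backs; the gripper's body (76 mm by 85 mm) begins 54 mm behind the grasp point. The pads swing forward as they close: fully open they stand 13 mm farther back than shut.
Start: joints at [1.191, 0.286, 1.577, -0, 1.279, -0.15], TCP at [0.154, 0.657, 0.231] pointing down, gripper open.
Joint ranges: [-2.77, 2.77], [-0.9, 2.22], [0.21, 2.48], [-1.53, 4.67], [0.24, 2.81], [-2.84, 2.84]. Speed limits (rad/s): [2.79, 2.79, 3.14, 3.14, 3.14, 3.14].

INTERFACE

Orientations are given as a unit quaternion [x, y, z, w].
In Python, from plant import sensors, optics, ctrl gives the robot as it stands.
- The arm moves only by the tool arm_command, never from a script. Its argument "increments" is a list that holds one entry, the list of rows, each a list of 4 numbers: the shift along the tool's x, y, z in cm, then the turn about the tool's x in rad. A call has 1 to 20 rows; each row shifts and turns the commanded pose from where the row before left it, along the tool's axes as they then stand; what a row does not reach is not made up. A row lasts 1/8 s, in which the tool goes at most 62.5 mm and 10.7 degrees, less where a joint would pass 70% of its speed; a pose out of reach is approached as far as the arm can. A call with a gripper value outside its range is refused whole. "grip" is the finger opening in cm, from 0 to 8.54, set as the call begins (left out, the last holds). The fingers move at their own pace and stop on an object; "grip_force" is the grip in N (left out, the last holds). Time passes only in rows, so rows that do not move let the fingers close. It gives the time, the measured TCP pose, the force and the opening at its end, in the units of the state.
- sensors.get_state(): the state, without advancing time (a new reading comes with each control period).
- optics.read_camera(name): name is "scene" or "top" or "wrist"; returns the picture (420x560x3 uint8, blue, green, red); there is no depth.
- optics.camera_model(name): a dict with "camera_matrix" (3x3 intrinsics, pixels), "world_from_camera" (4x4, takes a point from camera to world coordinates); the wrist camera has in their place "mount" (4x4, takes a point from camera to tool coordinates, whose origin is the TCP and whose axes are the tool frame's). Camera axes: x right, y up, looking along -z (the intrinsics and any distortion apply to the point x, -y, -z); pixel columns grow to the right and rows downward; lengths in m; the calibration is good to about 2 mm. A picture is of the moment at which its call begins: read the wrist's pose just before it. camera_model takes no time and is no camera call.
- ctrl.sign_off(): hands the job in, once; it reports no verdict.
Trained networks look in the newest picture that a camera, given by its name, has taken for a name from the list of things; names that differ only in an ending like _2 or _b are one class to them, and where a whole thing is asked for, a point or a joint stands for the part that bears it (a point fixed in the world has none). Each returns a list of dicts, best first, with "conf" (0 to 1); they miss things now and then, are a little off and sometimes report something else, mostly with a low value. They report only what shows in the picture. A call takes as long as a camera call.
- optics.boxes_of(camera, query): "at" ([row, column] in pixels, amid what is visible of it).
- optics.place_of(camera, query): "at" ([row, column] in pixels: a listed point, or the origin of a listed thing).
The state is a dict: "time": time; "qpos": joint angles; "dq": joint speeds; "joint_efforts": joint torques, N m; "eef_pos": TCP position; "tcp_rot": TCP orientation; "contact_force": force on the tool from outside, world axes, zero at the start; "wrist_torque": the same for the moment, N m; "opening": opening from 0.0 (shut) to 1.0 (fully open).
Only numpy, scipy, OpenCV 4.12 (cv2) and the standard library are available. Lean on these libraries where they do the work, as an engineer would, in place of code of your own. Each camera call takes 0.05 s, during which the arm holds its last target.

## Working session

There is one attempt and no reset: what is moved stays moved. The work goes in short steps, Python scripts to look and compute and a tool call to move; the robot and the scene stay as the last step left them, time stands still between calls to the robot, and variables do not carry over. Pictures are saved under pics/ and viewed, and the job is handed in when it is done.

Besides the shell and the picture viewer there is one more tool, called after ">>>" by a JSON object that holds its "name" and its "arguments". arm_command: Moves the arm, as the interface text tells. Its arguments: {"type":"object","properties":{"increments":{"type":"array","items":{"type":"array","items":{"type":"array","items":{"type":"number"}}}},"grip":{"type":"number"},"grip_force":{"type":"number"}},"required":["increments"]}

```bash
ls; mkdir -p pics; cat > h.py <<'E'
import numpy as np, cv2
from plant import sensors, optics, ctrl
def snap(n,f):
    im=optics.read_camera(n); cv2.imwrite('pics/'+f+'.png',im); return im
def ray(n,at):
    m=optics.camera_model(n); K=np.array(m["camera_matrix"]); T=np.array(m["world_from_camera"])
    d=np.linalg.inv(K)@[at[1],at[0],1]; d=np.array([d[0],-d[1],-d[2]])
    d=T[:3,:3]@d; return T[:3,3],d/np.linalg.norm(d)
def atz(n,at,z):
    o,d=ray(n,at); return o+d*(z-o[2])/d[2]
def tri(a,b):
    (o1,d1),(o2,d2)=a,b
    A=np.stack([d1,-d2],1); s=np.linalg.lstsq(A,o2-o1,rcond=None)[0]
    p,q=o1+s[0]*d1,o2+s[1]*d2
    return (p+q)/2,np.linalg.norm(p-q)
E
python3 - <<'E'
from h import *
np.set_printoptions(precision=4,suppress=True)
print(sensors.get_state())
for c in ["scene","top"]:
    snap(c,c+"0"); m=optics.camera_model(c); print({k:v for k,v in m.items()})
R={}
for q in ["case","lid_hinge","lid_edge","bolt_tab","dish_0","dish_1","reagent_1","sample_cup","tape_roll","marker_black","forceps"]:
    for c in ["scene","top"]:
        r=optics.place_of(c,q)[:2]; R[c,q]=r
        print(q,c,[(np.round(x["at"],1),round(x["conf"],2)) for x in r])
    if R["scene",q] and R["top",q]:
        print("   tri",tri(ray("scene",R["scene",q][0]["at"]),ray("top",R["top",q][0]["at"])))
E
```

```text
pics
{'time': 0.0, 'qpos': array([ 1.191 ,  0.2872,  1.5782, -0.    ,  1.2787, -0.15  ]), 'dq': array([ 0.0004, -0.0002, -0.0008,  0.0001,  0.0016,  0.0006]), 'joint_efforts': array([  0.0004, -40.5979, -29.2629,  -0.0001,   0.0059,  -0.    ]), 'eef_pos': array([0.1535, 0.6566, 0.2299]), 'tcp_rot': array([ 0.0802,  0.7027, -0.0819,  0.7022]), 'contact_force': array([-0.962 ,  0.3289, -0.8894]), 'wrist_torque': array([ 0.0047, -0.0256, -0.0408]), 'opening': 0.9984915167950458}
{'camera_matrix': array([[544.4591,   0.    , 268.1475],
       [  0.    , 544.4591, 218.2828],
       [  0.    ,   0.    ,   1.    ]]), 'world_from_camera': array([[ 0.7209,  0.392 , -0.5715, -0.1653],
       [-0.693 ,  0.419 , -0.5867, -0.7408],
       [ 0.0095,  0.819 ,  0.5737,  0.8394],
       [ 0.    ,  0.    ,  0.    ,  1.    ]])}
{'camera_matrix': array([[408.2532,   0.    , 282.6036],
       [  0.    , 408.2532, 217.8222],
       [  0.    ,   0.    ,   1.    ]]), 'world_from_camera': array([[ 0.0142,  0.998 , -0.0614,  0.4865],
       [-0.9999,  0.0146,  0.0067,  0.0313],
       [ 0.0076,  0.0613,  0.99
[... 1561 characters left out ...]
ple_cup top [(array([174.8, 297.3]), 0.51)]
   tri (array([ 0.7098, -0.0216,  0.0153]), np.float64(0.008593039561027567))
tape_roll scene [(array([369.3, 322.4]), 0.9)]
tape_roll top [(array([273.2, 383.7]), 0.71)]
   tri (array([ 0.3932, -0.3177,  0.0001]), np.float64(0.006083399845942156))
marker_black scene [(array([305. , 218.1]), 0.52)]
marker_black top [(array([282.1, 305. ]), 0.59), (array([269.2, 171.2]), 0.3)]
   tri (array([ 0.3579, -0.0535,  0.0081]), np.float64(0.0028424010590336955))
forceps scene [(array([219.8, 120.7]), 0.7)]
forceps top [(array([270.2, 171.1]), 0.52), (array([223.3, 265.7]), 0.17)]
   tri (array([ 0.388 ,  0.3925, -0.0105]), np.float64(0.0061894011245810674))
```

View pics/scene0.png

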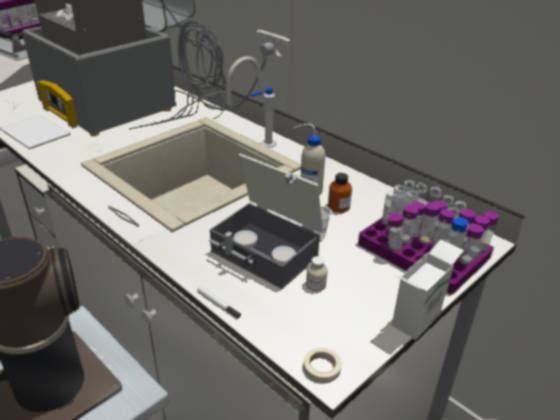

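View pics/top0.png

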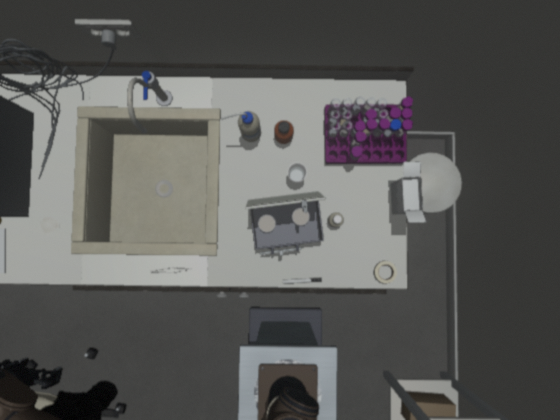

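```bash
python3 - <<'E'
import cv2
a=cv2.imread('pics/scene0.png')[140:320,190:360]; cv2.imwrite('pics/s0c.png',cv2.resize(a,None,fx=3.3,fy=3.3,interpolation=2))
a=cv2.imread('pics/top0.png')[160:280,230:360]; cv2.imwrite('pics/t0c.png',cv2.resize(a,None,fx=5,fy=5,interpolation=2))
E
```

```text
(no output)
```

View pics/s0c.png

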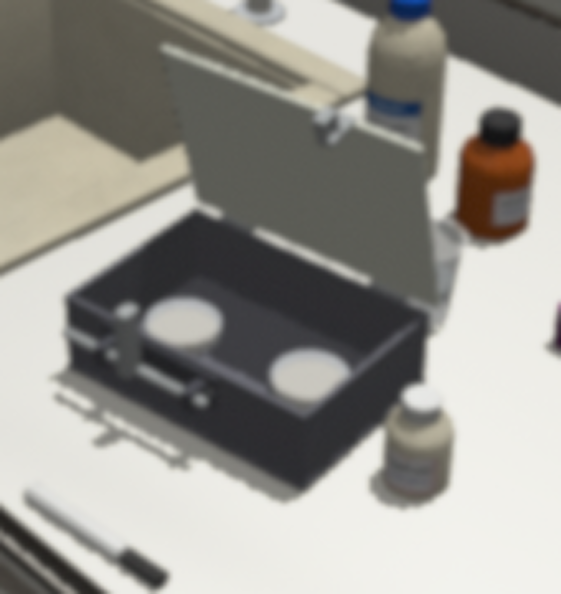

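View pics/t0c.png

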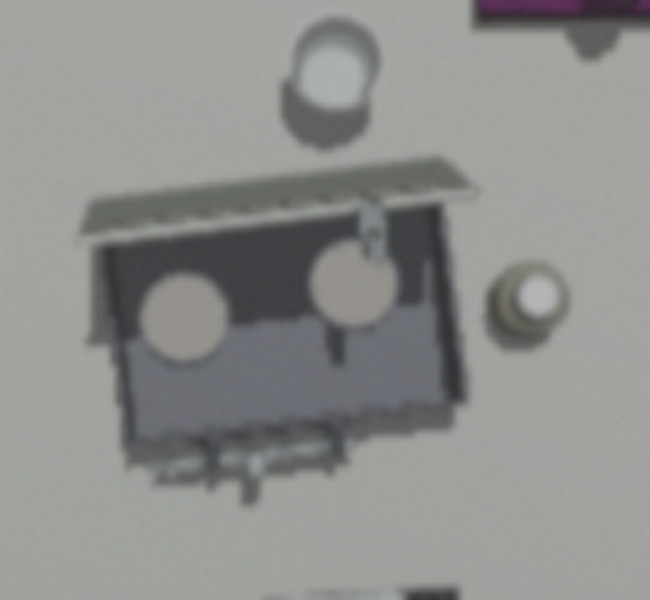

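The scene view shows the case with its lid standing nearly upright. The tab is on the front left at about (234, 228), the lid edge at about (167, 276), and the cup behind the case. The top view shows the case at a small positive yaw, with the tab at about (252, 281). I'll check these positions by hand.

```bash
python3 - <<'E'
from h import *
np.set_printoptions(precision=4,suppress=True)
S=lambda c,r:(r/3.3+140,c/3.3+190); T=lambda c,r:(r/5+160,c/5+230)
P={}
for n,s,t in [("tab",(127,310),(257,462)),("FL",(68,297),(126,440)),("FR",(308,412),(463,402)),("lidL",(163,47),(80,240)),("lidR",(423,150),(477,192))]:
    P[n],e=tri(ray("scene",S(*s)),ray("top",T(*t))); print(n,P[n],e)
    print("   top@z", atz("top",T(*t),.072 if n in("FL","FR") else .108), atz("scene",S(*s),.072 if n in("FL","FR") else .108))
for a,b in (("FL","FR"),("lidL","lidR")):
    d=P[a]-P[b]; print(a,np.linalg.norm(d),"yaw",np.arctan2(-d[0],d[1]))
q=sensors.get_state()["tcp_rot"]
from scipy.spatial.transform import Rotation as R
print(R.from_quat(q).as_matrix()); print(optics.camera_model("wrist"))
E
```

```text
tab [0.4572 0.0252 0.1065] 0.0005898679289287252
   top@z [0.4575 0.025  0.108 ] [0.4558 0.0239 0.108 ]
FL [0.4693 0.1076 0.0674] 0.00010972214299031528
   top@z [0.4693 0.1074 0.072 ] [0.4655 0.1025 0.072 ]
FR [ 0.4979 -0.106   0.0726] 0.004698560524376084
   top@z [ 0.4962 -0.1044  0.072 ] [ 0.5003 -0.1069  0.072 ]
lidL [0.5821 0.1263 0.2233] 0.00036813220584521454
   top@z [0.592  0.1358 0.108 ] [0.7217 0.2886 0.108 ]
lidR [ 0.6127 -0.0955  0.2235] 0.0005859460189146258
   top@z [ 0.6253 -0.1082  0.108 ] [0.7589 0.0253 0.108 ]
FL 0.2155600576488261 yaw 0.13313142269842687
lidL 0.2238875520974857 yaw 0.13695636564169325
[[-0.      0.2278  0.9737]
 [-0.      0.9737 -0.2278]
 [-1.     -0.     -0.    ]]
{'camera_matrix': array([[373.8647,   0.    , 282.7214],
       [  0.    , 373.8647, 207.7581],
       [  0.    ,   0.    ,   1.    ]]), 'mount': array([[-0.0002,  0.3255, -0.9456, -0.1436],
       [ 1.    , -0.0004, -0.0003,  0.0007],
       [-0.0005, -0.9456, -0.3255, -0.0847],
       [ 0.    ,  0.    ,  0.    ,  1.    ]])}
```

>>> {"name": "arm_command", "arguments": {"increments": [[[-2,0,0,-0.12],[-2,0,0,-0.12],[-2,0,0,-0.125],[0,0,0,0]]], "grip": 0}}

```text
time: 1.7
eef_pos: [0.1541, 0.6581, 0.2939]
tcp_rot: [-0.046, 0.705, 0.049, 0.706]
contact_force: [0.3, 0.1, 0.1]
opening: 0.145
```

>>> {"name": "arm_command", "arguments": {"increments": [[[0,-2,1.15,0],[0,-3.5,2,0],[0,-3.5,2,0],[0,-3.5,2,0],[0,-3.5,2,0],[0,-3.5,2,0],[0,-3.5,2,0],[0,-3.5,2,0],[0,-3.5,2,0],[0,-3.5,2,0],[0,-3.5,2,0],[0,-3.5,2,0],[0,-3.5,2,0],[0,-3.5,2,0],[0,-3.5,2,0],[0,-3.5,2,0],[0,-3.5,2,0],[0,-3.5,2,0],[0,-3.5,2,0],[0,-3.5,2,0]]]}}

```text
time: 4.2
eef_pos: [0.6342, 0.0302, 0.2897]
tcp_rot: [-0.047, 0.706, 0.047, 0.705]
contact_force: [0.1, 0.1, 0.8]
opening: 0.001
```

```bash
python3 - <<'E'
from h import *
s=sensors.get_state(); print(s["eef_pos"],s["opening"])
snap("wrist","w1"); a=snap("scene","s1")[120:320,180:370]; cv2.imwrite('pics/s1c.png',cv2.resize(a,None,fx=3,fy=3,interpolation=2))
E
```

```text
[0.63419733 0.03017398 0.28973922] 0.0011850096171247015
```

View pics/w1.png

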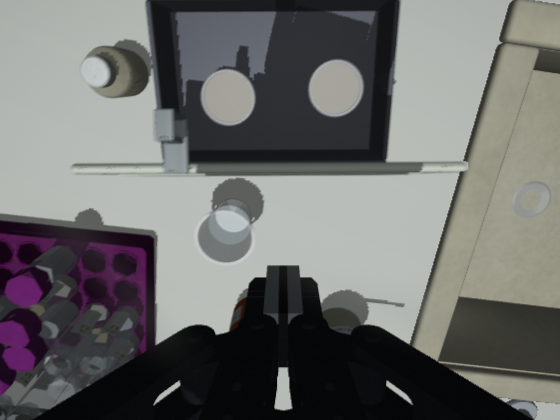

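View pics/s1c.png

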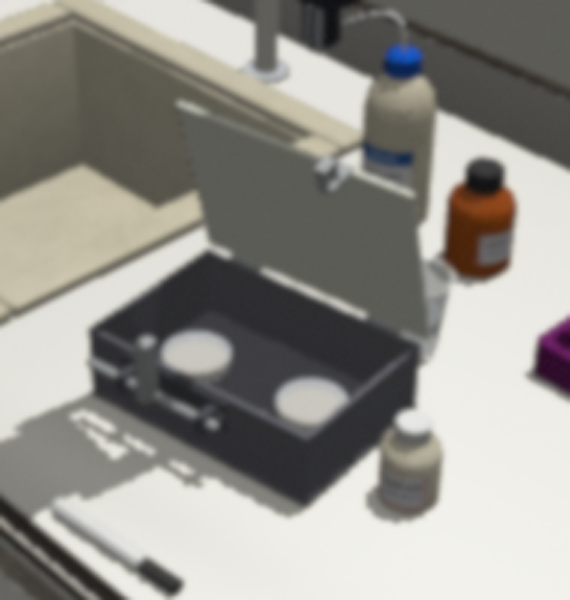

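The wrist view shows the lid edge level at row 168, columns 72–467. That puts it 37 mm in front of the TCP, which agrees with the triangulation. Next I'll go down behind the lid and sweep it forward and down along its arc.

>>> {"name": "arm_command", "arguments": {"increments": [[[2.7,0,0,0],[2.7,0,0,0],[2.8,0,0,0],[0,0,-0.8,0],[0,0,-0.8,0],[0.3,0,-1.7,0],[0.55,0,-1.3,0],[0.55,0,-1.3,0],[0.8,0,-1.15,0],[0.8,0,-1.15,0],[1.0,0,-0.95,0],[1.0,0,-0.95,0],[0,0,0,0]]]}}

```text
time: 5.92
eef_pos: [0.5323, 0.0178, 0.1576]
tcp_rot: [-0.047, 0.707, 0.048, 0.704]
contact_force: [0.8, -0.7, 0.2]
opening: -0.001
```

```bash
python3 - <<'E'
from h import *
a=snap("scene","s2")[120:320,180:370]; cv2.imwrite('pics/s2c.png',cv2.resize(a,None,fx=3,fy=3,interpolation=2))
E
```

```text
(no output)
```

View pics/s2c.png

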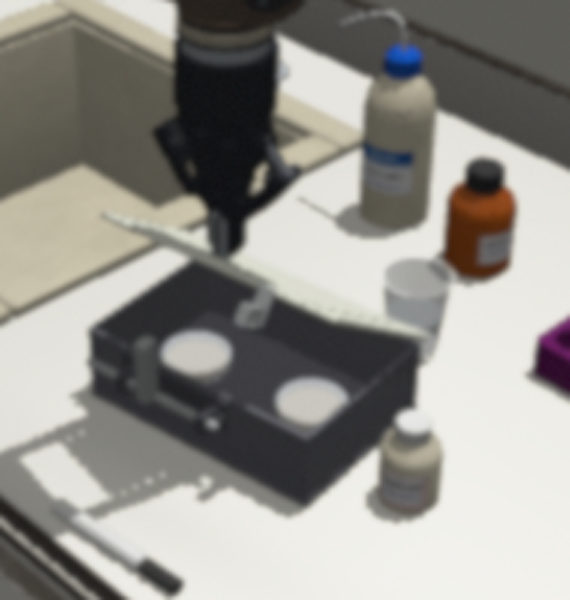

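The lid is following the fingers and is now about 0.6 rad from shut. I'll carry on down.

>>> {"name": "arm_command", "arguments": {"increments": [[[1.2,0,-0.75,0],[1.2,0,-0.75,0],[1.3,0,-0.5,0],[1.3,0,-0.5,0],[1.0,0,-0.2,0],[0.8,0,-0.1,0],[0.5,0,0,0],[0.3,0,0,0],[0.2,0,0,0],[0,0,0,0]]]}}

```text
time: 7.22
eef_pos: [0.5064, 0.0139, 0.0814]
tcp_rot: [-0.048, 0.705, 0.048, 0.706]
contact_force: [0.5, -0.5, -0.6]
opening: -0.002
```

>>> {"name": "arm_command", "arguments": {"increments": [[[0.1,0,0,0],[0.1,0,0,0],[0.1,0,0,0],[0.1,0,0,0],[0,0,0,0]]]}}

```text
time: 7.85
eef_pos: [0.5064, 0.0138, 0.0789]
tcp_rot: [-0.048, 0.706, 0.048, 0.705]
contact_force: [-4.3, 0.4, 8.8]
opening: 0.003
```

>>> {"name": "arm_command", "arguments": {"increments": [[[0.1,0,0,0],[0.1,0,0,0],[0,0,0,0],[0,0,0,0]]]}}

```text
time: 8.35
eef_pos: [0.5065, 0.0138, 0.0787]
tcp_rot: [-0.048, 0.706, 0.048, 0.705]
contact_force: [-8.9, 0.3, 18.8]
opening: -0.001
```

>>> {"name": "arm_command", "arguments": {"increments": [[[-1,0,0,0],[-2,0,0,0],[-3,0,0,0],[-3,0,0,0],[-2,0,0,0],[0,0,0,0]]]}}

```text
time: 9.1
eef_pos: [0.5073, 0.0137, 0.1871]
tcp_rot: [-0.048, 0.704, 0.047, 0.707]
contact_force: [-0.4, 0.0, -0.1]
opening: 0.003
```

```bash
python3 - <<'E'
from h import *
np.set_printoptions(precision=4,suppress=True)
s=sensors.get_state(); print(s["eef_pos"],s["contact_force"])
snap("wrist","w3"); 
a=snap("scene","s3")[120:320,180:370]; cv2.imwrite('pics/s3c.png',cv2.resize(a,None,fx=3,fy=3,interpolation=2))
for c in("wrist","scene"):
  for q in("bolt_tab","lid_edge"): print(c,q,optics.place_of(c,q)[:2])
E
```

```text
[0.5073 0.0137 0.1871] [-0.4073  0.0014 -0.0868]
wrist bolt_tab [{'at': [143.7, 314.5], 'conf': 0.56}]
wrist lid_edge [{'at': [157.9, 269.6], 'conf': 0.96}]
scene bolt_tab [{'at': [236.0, 225.3], 'conf': 0.69}]
scene lid_edge [{'at': [241.6, 243.3], 'conf': 0.97}]
```

View pics/w3.png

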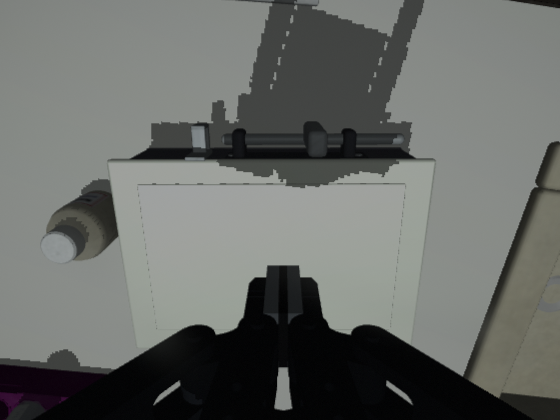

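View pics/s3c.png

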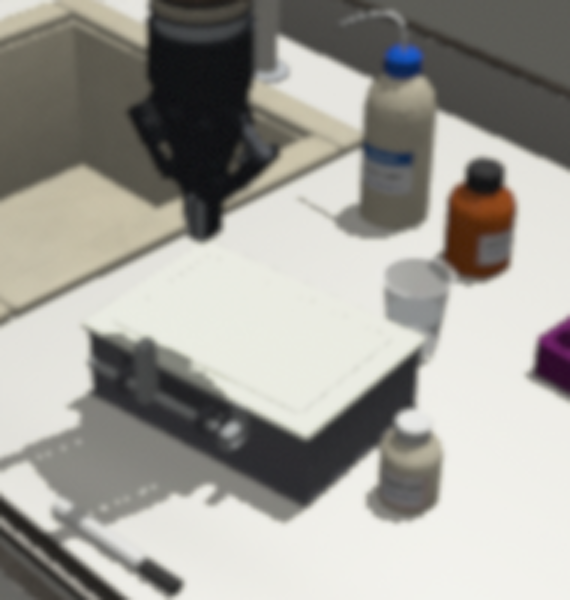

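The wrist view shows the lid lying flat and shut, with its front edge at row 158. The tab is at about (140, 315) and the bolt is still back. Now I'll work out where the tab is relative to the tool.

```bash
python3 - <<'E'
from h import *
np.set_printoptions(precision=4,suppress=True)
m=optics.camera_model("wrist");K=np.array(m["camera_matrix"]);M=np.array(m["mount"])
zt=.1871
for n,at,z in [("tab99",(143.7,314.5),.099),("tabtopfront",(124,315),.108),("tabtopback",(143,315),.108),("tabtopL",(138,327),.108),("tabtopR",(138,303),.108),("edge",(157.9,269.6),.077),("edgeR",(159,110),.08),("edgeL",(159,435),.08),("loop",(135,200),.07)]:
    d=np.linalg.inv(K)@[at[1],at[0],1]; d=M[:3,:3]@[d[0],-d[1],-d[2]]
    o=M[:3,3]; p=o+d*((zt-z)-o[0])/d[0]; print(n,p*1000)
print(tri(ray("scene",(236,225.3)),ray("top",(252.4,281.4))))
E
```

```text
tab99 [ 88.1     20.6905 -46.5733]
tabtopfront [ 79.1     19.8952 -59.5487]
tabtopback [ 79.1     20.2119 -48.458 ]
tabtopL [ 79.1     27.2307 -51.4152]
tabtopR [ 79.1     13.0244 -51.4087]
edge [110.1     -7.9761 -33.2378]
edgeR [ 107.1    -116.2006  -33.0375]
edgeL [107.1    104.3756 -33.1398]
loop [117.1    -56.1534 -47.8085]
(array([0.4543, 0.0275, 0.1011]), np.float64(0.00785528508464633))
```

>>> {"name": "arm_command", "arguments": {"increments": [[[0,2.0,-2.0,0],[0,2.0,-2.0,0],[0,1.3,-1.0,0],[2,0,0,0],[2.5,0,0,0],[2.5,0,0,0],[1.6,0,0,0],[1.0,0,0,0],[0,0,0,0]]]}}

```text
time: 10.52
eef_pos: [0.4493, 0.0597, 0.0889]
tcp_rot: [-0.048, 0.706, 0.048, 0.705]
contact_force: [-0.1, 0.1, 0.4]
opening: 0.004
```

```bash
python3 - <<'E'
from h import *
snap("wrist","w4"); 
a=snap("scene","s4")[150:300,180:320]; cv2.imwrite('pics/s4c.png',cv2.resize(a,None,fx=4,fy=4,interpolation=2))
E
```

```text
(no output)
```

View pics/w4.png

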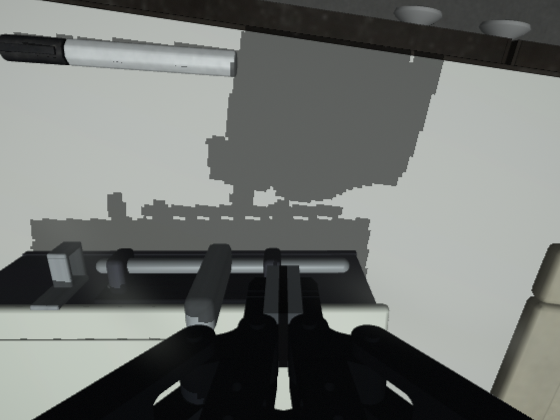

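View pics/s4c.png

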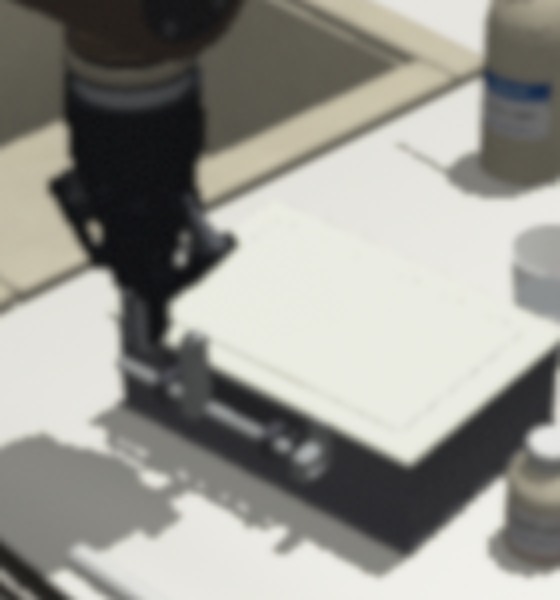

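The wrist view shows the tab's top at about columns 188–215, row 312, in line with the fingertips at columns 268–300. The gap is about 11 mm, so I'll push right.

>>> {"name": "arm_command", "arguments": {"increments": [[[0,-0.5,0,0],[0,-0.5,0,0],[0,-0.4,0,0],[0,-0.4,0,0],[0,-0.4,0,0],[0,-0.4,0,0],[0,-0.4,0,0],[0,-0.4,0,0],[0,-0.3,0,0],[0,-0.3,0,0],[0,0,0,0]]]}}

```text
time: 12.0
eef_pos: [0.4547, 0.0197, 0.0892]
tcp_rot: [-0.048, 0.706, 0.048, 0.705]
contact_force: [-0.3, -0.6, 0.1]
opening: 0.002
```

```bash
python3 - <<'E'
from h import *
snap("wrist","w5")
a=snap("scene","s5")[150:300,180:320]; cv2.imwrite('pics/s5c.png',cv2.resize(a,None,fx=4,fy=4,interpolation=2))
E
```

```text
(no output)
```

View pics/w5.png

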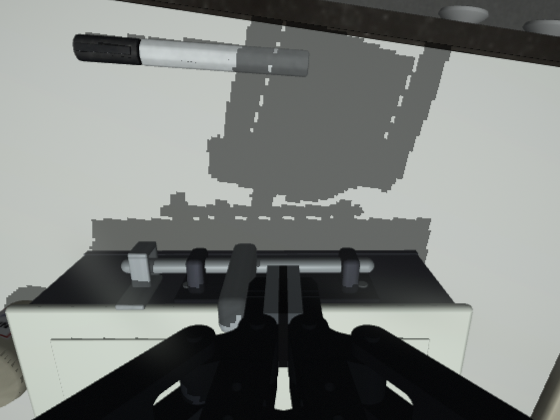

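The bolt is moving and its rod is passing through the loop at about (265, 145). I'll keep pushing until it meets the stop.

>>> {"name": "arm_command", "arguments": {"increments": [[[0,-0.3,0,0],[0,-0.2,0,0],[0,-0.2,0,0],[0,-0.1,0,0],[0,0,0,0]]]}}

```text
time: 12.72
eef_pos: [0.4552, 0.0145, 0.0891]
tcp_rot: [-0.045, 0.706, 0.049, 0.705]
contact_force: [-1.5, 9.8, 2.1]
opening: -0.002
```

```bash
python3 - <<'E'
from h import *
print(sensors.get_state()["contact_force"])
snap("wrist","w6")
a=snap("scene","s6")[150:300,180:320]; cv2.imwrite('pics/s6c.png',cv2.resize(a,None,fx=4,fy=4,interpolation=2))
E
```

```text
[-1.51455226  9.80257931  2.14429222]
```

View pics/w6.png

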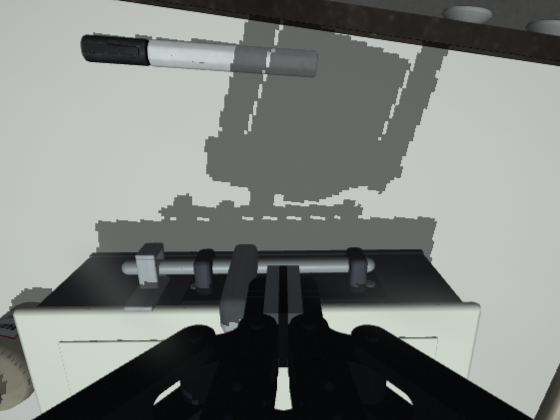

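View pics/s6c.png

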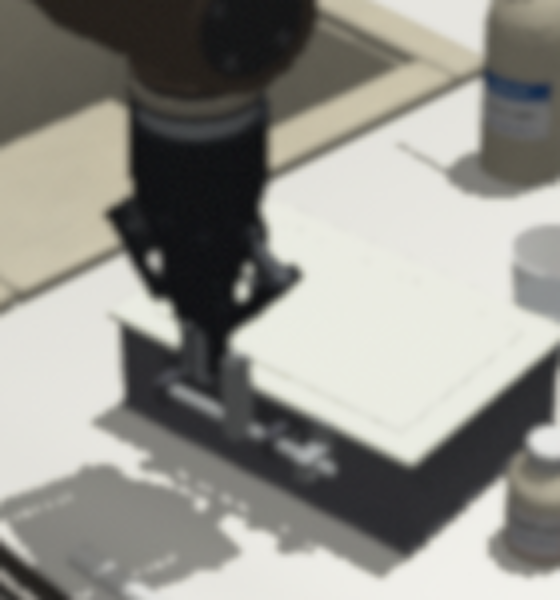

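>>> {"name": "arm_command", "arguments": {"increments": [[[0,-0.1,0,0],[0,-0.1,0,0],[0,0,0,0]]]}}

```text
time: 13.2
eef_pos: [0.4554, 0.0127, 0.0891]
tcp_rot: [-0.045, 0.706, 0.049, 0.705]
contact_force: [-1.8, 11.1, 2.4]
opening: 0.003
```

The force has levelled off, which suggests the bolt is at its stop and the case is starting to creep. I'll stop here, back off and check.

>>> {"name": "arm_command", "arguments": {"increments": [[[0,0.5,0,0],[0,1.5,0,0],[-2,0,0,0],[-4,0,0,0],[-4,0,0,0],[-2,-1,1.5,0],[0,-1,1.5,0],[0,0,2,0],[0,0,0,0]]]}}

```text
time: 14.32
eef_pos: [0.5063, 0.0171, 0.2093]
tcp_rot: [-0.048, 0.706, 0.048, 0.705]
contact_force: [-1.2, -1.0, 0.1]
opening: 0.004
```

```bash
python3 - <<'E'
from h import *
np.set_printoptions(precision=4,suppress=True)
s=sensors.get_state(); print(s["eef_pos"],s["contact_force"])
snap("wrist","w7"); 
snap("top","t7")
a=snap("scene","s7")[150:300,180:320]; cv2.imwrite('pics/s7c.png',cv2.resize(a,None,fx=4,fy=4,interpolation=2))
for c in("wrist","scene"):
  for q in("bolt_tab","lid_edge"): print(c,q,optics.place_of(c,q)[:2])
E
```

```text
[0.5063 0.0171 0.2093] [-1.1627 -0.9612  0.1288]
wrist bolt_tab [{'at': [138.7, 258.4], 'conf': 0.69}]
wrist lid_edge [{'at': [153.7, 261.3], 'conf': 0.9}]
scene bolt_tab [{'at': [243.2, 238.3], 'conf': 0.83}]
scene lid_edge [{'at': [243.6, 243.6], 'conf': 0.62}, {'at': [216.8, 285.6], 'conf': 0.6}]
```

View pics/w7.png

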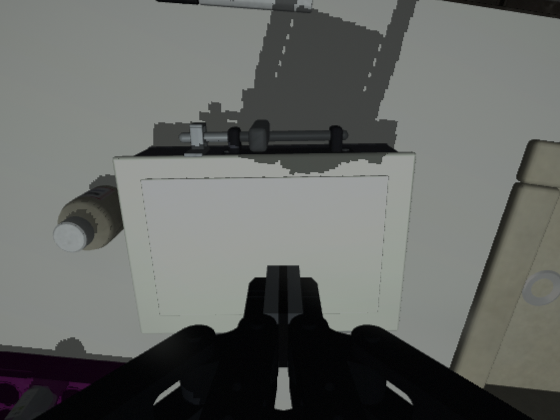

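View pics/s7c.png

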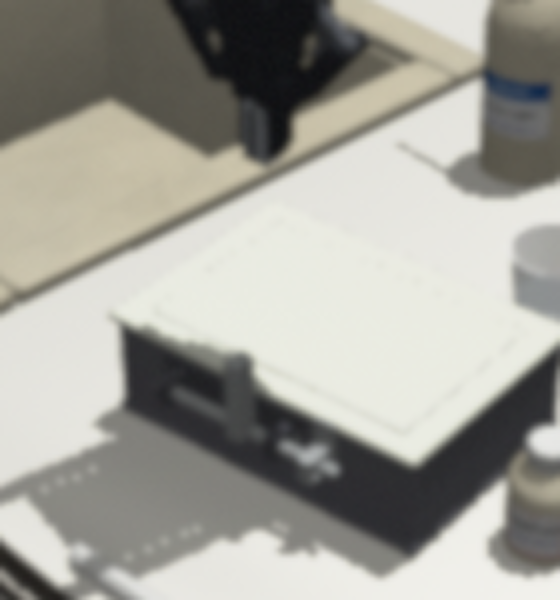

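```bash
python3 - <<'E'
from h import *
np.set_printoptions(precision=1,suppress=True)
m=optics.camera_model("wrist");K=np.array(m["camera_matrix"]);M=np.array(m["mount"])
def P(zt,at,z):
    d=np.linalg.inv(K)@[at[1],at[0],1]; d=M[:3,:3]@[d[0],-d[1],-d[2]]
    o=M[:3,3]; return (o+d*((zt-z)-o[0])/d[0])*1000
for f,zt,tab,eR,eL,lb,rb,re in (("before",.1871,(138,315),110,435,(135,239),(135,348),(139,402)),("after",.2093,(132,260),115,414,(133,234),(133,336),(134,347))):
    mid=(P(zt,(157,eR),.08)+P(zt,(157,eL),.08))/2
    b=[P(zt,x,.062)[1] for x in (lb,rb)]; 
    print(f,"mid",mid,"tab-mid",P(zt,tab,.108)[1]-mid[1],"br",b-mid[1],"rodend-mid",P(zt,re,.06)[1]-mid[1])
a=[cv2.imread(f'pics/{n}.png')[120:170,170:430] for n in("w3","w7")]
cv2.imwrite('pics/cmp.png',cv2.resize(np.vstack(a),None,fx=3,fy=3,interpolation=2))
# case shift, world: front corners in top image
a=[cv2.imread(f'pics/{n}.png')[160:280,230:360] for n in("top0","t7")]
cv2.imwrite('pics/cmpt.png',cv2.resize(np.hstack(a),None,fx=3,fy=3,interpolation=2))
E
```

```text
before mid [107.1  -5.9 -34.5] tab-mid 26.0286481956368 br [-24.2  53.4] rodend-mid 92.81995542443028
after mid [129.3 -12.4 -30. ] tab-mid -1.2817651604097495 br [-24.1  54.5] rodend-mid 63.30377079595847
```

View pics/cmp.png

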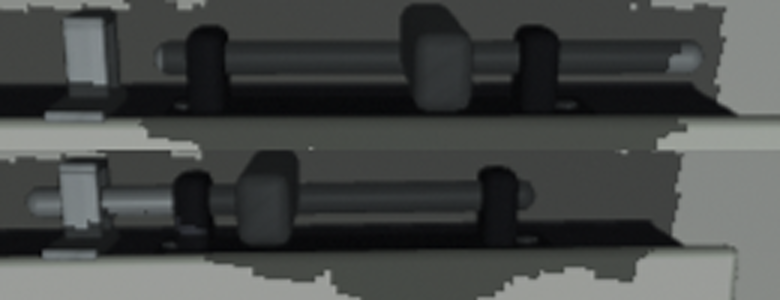

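View pics/cmpt.png

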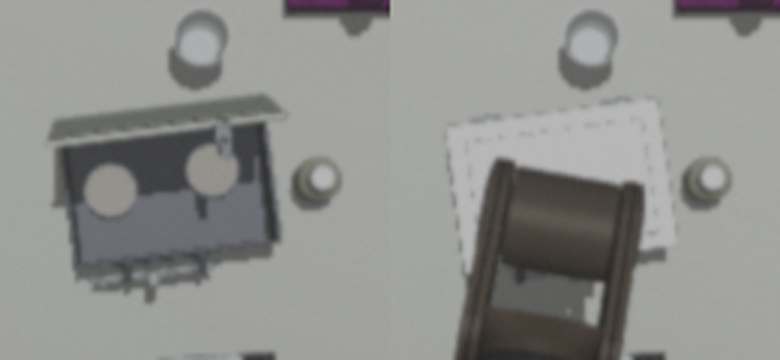

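The wrist view shows the rod through the loop. The tab is 1.3 mm right of the lid's middle, against 2 mm expected when home, so travel is about 33 mm. The lid is flat, the bystanders look unmoved, and the hand is at z = 0.21, clear of everything. I'll hand it in.

```bash
python3 - <<'E'
from h import *
print(sensors.get_state()["dq"].round(4)); print(ctrl.sign_off())
E
```

```text
[-0.0014  0.0005 -0.0049  0.001   0.0006  0.001 ]
the job is handed in; nothing more can be done
None
```

The lid is shut and the bolt is home as far as my checks show. I handed the job in at about 14.5 s; the sign-off reported no verdict.

**Lid:** I swept it shut from behind with the closed fingertips and pressed it down to 18.8 N, with the tips at z ≈ 79 mm. The later pictures show it lying flat.

**Bolt:** I pushed the tab right until the force rose to about 10–11 N, far above the bolt's 1.2 N friction. The rod runs through the loop, and the tab sits 1.3 mm right of the lid's middle. That puts the travel at about 33 mm of 34, give or take 2 mm.

**What disagreed:**
- Before the push, the tab measured about 6 mm nearer home than a fully back bolt should be. The tab then moved only 27–30 mm, so the bolt either started slightly forward or my first reading was a few mm off.
- In the last 2 mm of the push the force barely rose, so the case probably crept a few mm along the bench. I did not measure that creep.

**Surroundings:** The cup and the small bottle looked unmoved in the before-and-after top pictures. I did not measure the tape roll, marker or forceps again, and the dishes were out of sight under the lid. The hand ended clear, about 0.13 m above the lid.

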